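# Load the drying rack in reverse order and stack the upper tier

### The arm

A 6-joint arm with a two-finger parallel gripper is mounted at the origin on the work surface. World frame = base frame: x ahead of the robot, y to its left, z up, the work surface at z = 0. Lengths are in m, angles in rad, forces in N, time in s.
With the tool pointing down it reaches from about 0.35 to 0.875 m from the base axis. Payload 15.5 kg.
Tool frame: the origin (TCP) lies on the centre line of the jaws, within the pads' length; the fingertips stand 25 mm ahead of it and the grasp point (between the pads) lies 6 mm ahead of it; z points along the fingers, y is the direction in which the jaws open and shut (so a half turn about z gives the same grasp; the last joint's range is limited). The gripper opens to 85 mm and grips with 20 to 120 N. Pads are 22 mm wide; open, the fingers measure 114 mm over their backs; the gripper's body (76 mm by 85 mm) begins 54 mm behind the grasp point. The pads swing forward as they close: fully open they stand 13 mm farther back than shut.
Start: joints at [1.218, 0.494, 1.345, -0, 1.302, -0.096], TCP at [0.159, 0.604, 0.256] pointing down, gripper open.
Joint ranges: [-2.91, 2.91], [-0.82, 2.16], [0.22, 2.67], [-1.22, 4.37], [0.12, 2.79], [-3.08, 3.08]. Speed limits (rad/s): [1.89, 1.89, 2.57, 3.01, 3.01, 3.01].

### API

Orientations are given as a rotation vector (axis times angle).
In Python, from bench import sense, capture, close_job, outline_of gives the robot as it stands.
- The arm moves only by the tool drive_tool, never from a script. Its argument "commands" is one flat list of numbers, 7 for each row, row after row: the finger opening in mm, from 0 to 85.4, then the shift along the tool's x, y, z in mm, then the turn, a rotation vector about the tool's x, y, z in rad. A call has 1 to 12 rows; each row shifts and turns the commanded pose from where the row before left it, along the tool's axes as they then stand; what a row does not reach is not made up. A row lasts 1/8 s, in which the tool goes at most 62.5 mm and 10.7 degrees, less where a joint would pass 70% of its speed; a pose out of reach is approached as far as the arm can. A call with a gripper value outside its range is refused whole. The fingers move at their own pace and stop on an object; "force" is the grip in N (left out, the last holds). Time passes only in rows, so rows that do not move let the fingers close. It gives the time, the measured TCP pose, the force and the opening at its end, in the units of the state.
- sense(): the state, without advancing time (a new reading comes with each control period).
- capture(name): name is "scene" or "top"; returns a dict with "pixels" (384x512x3 uint8, red, green, blue), "camera_matrix" (3x3 intrinsics, pixels), "dist_coeffs" ([k1, k2, p1, p2, k3] as OpenCV has them; the pictures are not rectified), "T" (4x4, takes a point from camera to world coordinates). Camera axes: x right, y down, z forward; pixel columns grow to the right and rows downward; lengths in m; the calibration is good to about 2 mm. A picture is of the moment at which its call begins. There is no depth.
- close_job(): hands the job in, once; it reports no verdict.
Trained networks look in a picture, given as the dict that the camera call returned (one of the last four; its "shot" number tells which), for a name from the list of things; names that differ only in an ending like _2 or _b are one class to them, and where a whole thing is asked for, a point or a joint stands for the part that bears it (a point fixed in the world has none). Each returns a list of dicts, best first, with "score" (0 to 1); they miss things now and then, are a little off and sometimes report something else, mostly with a low value. They report only what shows in the picture. A call takes as long as a camera call. They do not tell look-alikes from the thing itself.
- outline_of(picture, label): "pixels" (384x512 bool, what is visible of it) and "bbox" ([left, top, right, bottom] in pixels, round what is visible of it).
The state is a dict: "clock": time; "q": joint angles; "joint_vel": joint speeds; "joint_torque": joint torques, N m; "ee_pos": TCP position; "tool_rot": TCP orientation; "force": force on the tool from outside, world axes, zero at the start; "moment": the same for the moment, N m; "gripper_width": opening from 0.0 (shut) to 1.0 (fully open).
Only numpy, scipy, OpenCV 4.12 (cv2) and the standard library are available. Lean on these libraries where they do the work, as an engineer would, in place of code of your own. Each camera call takes 0.05 s, during which the arm holds its last target.

### The job

Move the three sample jars from their coloured stands into the three wells of the aluminium rack, upright and in reverse order: as the robot sees it, the jar from the left end of the row goes into the right-hand well, the middle jar into the middle well, and the jar from the right end into the left-hand well. Then stack the yellow upper tier over them, with its four corner posts fully home in the rack's corner sockets, and let go. Never tip a jar or the tier over, and leave the loose white-capped jar and the beaker where they stand.

Things in the scene. Friction and masses are not known exactly. Their poses are not given: they have to be found in the camera images.
- orange_mid (a point): The orange-capped sample jar: straight-sided amber cylinder 38 mm in diameter, 76 mm tall, the top 18 mm being its flat orange cap, about 120 g. This point is its centre, 38 mm above its foot; z is its axis. It starts upright in the shallow well of the stand of its own colour.
- blue_mid (a point): The blue-capped sample jar: straight-sided amber cylinder 38 mm in diameter, 76 mm tall, the top 18 mm being its flat blue cap, about 120 g. This point is its centre, 38 mm above its foot; z is its axis. It starts upright in the shallow well of the stand of its own colour.
- green_mid (a point): The green-capped sample jar: straight-sided amber cylinder 38 mm in diameter, 76 mm tall, the top 18 mm being its flat green cap, about 120 g. This point is its centre, 38 mm above its foot; z is its axis. It starts upright in the shallow well of the stand of its own colour.
- stand_orange: The orange stand, fixed on a white tray: a block 66 x 66 mm, 10 mm tall, with a round well 50 mm wide, 5 mm deep. Origin at the centre of its underside, 6 mm above the bench. The three stands form a row 78 mm apart along their common y axis (+y to the robot's left; turned up to 0.25 rad), colours in any order. They stay behind and record the starting order.
- stand_blue: The blue stand, fixed on a white tray: a block 66 x 66 mm, 10 mm tall, with a round well 50 mm wide, 5 mm deep. Origin at the centre of its underside, 6 mm above the bench. The three stands form a row 78 mm apart along their common y axis (+y to the robot's left; turned up to 0.25 rad), colours in any order. They stay behind and record the starting order.
- stand_green: The green stand, fixed on a white tray: a block 66 x 66 mm, 10 mm tall, with a round well 50 mm wide, 5 mm deep. Origin at the centre of its underside, 6 mm above the bench. The three stands form a row 78 mm apart along their common y axis (+y to the robot's left; turned up to 0.25 rad), colours in any order. They stay behind and record the starting order.
- rack: Fixed aluminium plate, 114 (x) by 274 (y) by 18 mm tall, left or right of the robot's centre line, opposite the stands. Origin: centre of its underside; +y to the robot's left (turned up to 0.25 rad). Wells: 52 mm wide, 10 deep (black floor 8 mm above the bench) at x = 0, y = +78, 0, -78 mm. Corner sockets: 18 mm wide, 10 deep, 2 mm chamfers, at x = +-43, y = +-122 mm.
- tier_grip (a point): Upper tier, loose, 350 g: yellow frame 98 (x) by 256 (y) mm on 4 posts 10 mm thick at x = +-43, y = +-122 mm, standing on the bench behind the racks. Point: centre of its black grip block 16 (x) by 60 (y) mm, 50 tall; 133 mm above the tapered post feet, 25 above the frame's top (frame 8 thick). z up. Seated, 141 mm above the rack's underside, it clears the jars by 24. Either way round will do.
- white_mid (a point): Bystander: a loose jar like the others but with a white cap, 38 mm in diameter, 76 mm tall, standing on the bench between the racks. This point is its centre, 38 mm up. To be left alone.
- beaker_mid (a point): Bystander: an empty glass beaker 64 mm in diameter, 85 mm tall, standing on the bench at the far left. This point is on its axis, 42.5 mm up. To be left alone.
Mind the look-alikes: they are no part of the job. Leave any black or pink look-alike of the part that bears green_mid alone.

How it is judged:
On the way:
1. all three jars stand released and upright in the rack's wells, in reverse order (((y of stand_orange in the frame of stand_blue above 0.03 m and y of stand_blue in the frame of stand_green above 0.03 m and y of orange_mid in the frame of rack between -0.092 and -0.064 m and y of blue_mid in the frame of rack between -0.014 and 0.014 m and y of green_mid in the frame of rack between 0.064 and 0.092 m) or (y of stand_orange in the frame of stand_green above 0.03 m and y of stand_green in the frame of stand_blue above 0.03 m and y of orange_mid in the frame of rack between -0.092 and -0.064 m and y of green_mid in the frame of rack between -0.014 and 0.014 m and y of blue_mid in the frame of rack between 0.064 and 0.092 m) or (y of stand_blue in the frame of stand_orange above 0.03 m and y of stand_orange in the frame of stand_green above 0.03 m and y of blue_mid in the frame of rack between -0.092 and -0.064 m and y of orange_mid in the frame of rack between -0.014 and 0.014 m and y of green_mid in the frame of rack between 0.064 and 0.092 m) or (y of stand_blue in the frame of stand_green above 0.03 m and y of stand_green in the frame of stand_orange above 0.03 m and y of blue_mid in the frame of rack between -0.092 and -0.064 m and y of green_mid in the frame of rack between -0.014 and 0.014 m and y of orange_mid in the frame of rack between 0.064 and 0.092 m) or (y of stand_green in the frame of stand_orange above 0.03 m and y of stand_orange in the frame of stand_blue above 0.03 m and y of green_mid in the frame of rack between -0.092 and -0.064 m and y of orange_mid in the frame of rack between -0.014 and 0.014 m and y of blue_mid in the frame of rack between 0.064 and 0.092 m) or (y of stand_green in the frame of stand_blue above 0.03 m and y of stand_blue in the frame of stand_orange above 0.03 m and y of green_mid in the frame of rack between -0.092 and -0.064 m and y of blue_mid in the frame of rack between -0.014 and 0.014 m and y of orange_mid in the frame of rack between 0.064 and 0.092 m)) and x of orange_mid in the frame of rack between -0.014 and 0.014 m and z of orange_mid in the frame of rack between 0.04 and 0.051 m and angle between each of orange_mid, blue_mid, green_mid's own z axis and vertical below 0.12 rad and linear speed of each of jar_orange, jar_blue, jar_green below 0.02 m/s and contact force between each of jar_orange, jar_blue, jar_green and the fingers below 0.1 N and x of blue_mid in the frame of rack between -0.014 and 0.014 m and z of blue_mid in the frame of rack between 0.04 and 0.051 m and x of green_mid in the frame of rack between -0.014 and 0.014 m and z of green_mid in the frame of rack between 0.04 and 0.051 m), for 0.2 s.
At the end, for the whole second after the job is handed in: Jars upright on their wells' floors (14 mm), in the reverse of the stands' order; tier home in the sockets (8 mm, 0.07 rad, grip centre 136 to 145 mm above the rack's underside); all released and at rest; white-capped jar and beaker within 30 mm of their starts (all of step 1 and horizontal distance between tier_grip and rack below 0.008 m and z of tier_grip in the frame of rack between 0.136 and 0.145 m and angle between the y axis of tier_grip and the y axis of rack, either way round below 0.07 rad and angle between tier_grip's own z axis and vertical below 0.05 rad and linear speed of tier below 0.02 m/s and contact force between tier and the fingers below 0.1 N and distance of each of white_mid, beaker_mid from where it was at the start of the episode below 0.03 m); the robot touches nothing.
It fails at once if a jar or the tier is tipped over (angle between any of orange_mid, blue_mid, green_mid, tier_grip's own z axis and vertical above 0.7 rad).
It fails at once if the white-capped jar or the beaker is pushed away (distance of any of white_mid, beaker_mid from where it was at the start of the episode above 0.03 m).
It also fails if it takes over 83 s, if anything falls off the work surface, if the arm or the gripper's body presses on something with over 40 N, if the wrist force passes 120 N, or if a joint passes its speed limit or range.

## Working session

There is one attempt and no reset: what is moved stays moved. The work goes in short steps, Python scripts to look and compute and a tool call to move; the robot and the scene stay as the last step left them, time stands still between calls to the robot, and variables do not carry over. Pictures are saved under pics/ and viewed, and the job is handed in when it is done.

Besides the shell and the picture viewer there is one more tool, called after "Emit:" as name(argument=value, ...) on one line, values as JSON. drive_tool: Moves the arm, as the interface text tells. Its arguments: {"type":"object","properties":{"commands":{"type":"array","items":{"type":"number"}},"force":{"type":"number"}},"required":["commands"]}

```bash
mkdir -p pics; ls; python3 - <<'E'
from bench import *
import cv2,numpy as np
s=sense(); print({k:np.round(v,3) for k,v in s.items()})
for n in ["scene","top"]:
    c=capture(n); cv2.imwrite(f"pics/{n}0.png",c["pixels"][:,:,::-1]); print(n,np.round(c["camera_matrix"],1).tolist(),np.round(c["dist_coeffs"],3),np.round(c["T"],3).tolist())
E
```

```text
pics
{'clock': np.float64(0.0), 'q': array([ 1.217,  0.494,  1.346, -0.   ,  1.303, -0.095]), 'joint_vel': array([-0.001,  0.   , -0.001,  0.   , -0.001, -0.001]), 'joint_torque': array([-4.0000e-03, -8.8213e+01, -3.8386e+01, -1.0000e-03,  1.0000e-02,
       -0.0000e+00]), 'ee_pos': array([0.159, 0.604, 0.256]), 'tool_rot': array([-4.040e-01, -3.115e+00,  2.000e-03]), 'force': array([0.959, 0.416, 0.042]), 'moment': array([ 0.008,  0.003, -0.016]), 'gripper_width': np.float64(0.997)}
scene [[495.3, 0.0, 254.3], [0.0, 495.3, 190.3], [0.0, 0.0, 1.0]] [-0.153  0.     0.     0.     0.   ] [[-0.673, 0.582, -0.457, 1.214], [0.74, 0.52, -0.427, 0.553], [-0.011, -0.625, -0.781, 1.187], [0.0, 0.0, 0.0, 1.0]]
top [[426.0, 0.0, 259.8], [0.0, 426.0, 189.8], [0.0, 0.0, 1.0]] [-0.025  0.     0.     0.     0.   ] [[0.014, -0.98, 0.197, 0.386], [-1.0, -0.011, 0.018, -0.031], [-0.016, -0.197, -0.98, 1.09], [0.0, 0.0, 0.0, 1.0]]
```

View pics/scene0.png

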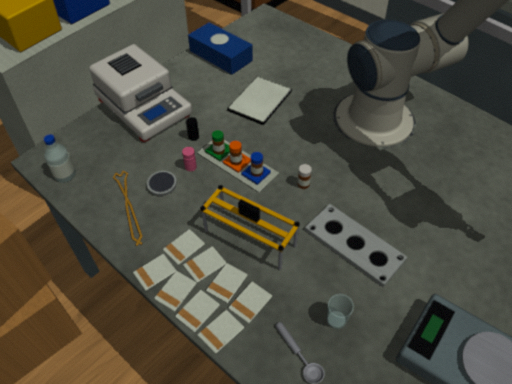

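View pics/top0.png

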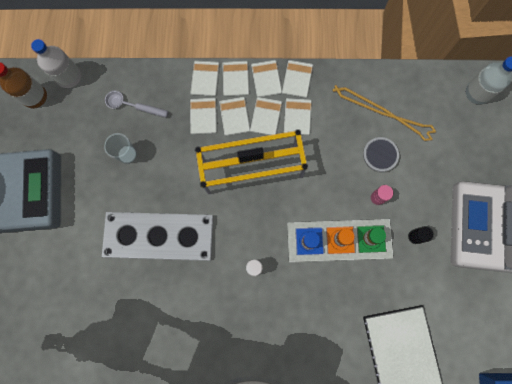

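```bash
python3 - <<'E'
from bench import *
import cv2,numpy as np,pickle
out={}
for n in ["top","scene"]:
    c=capture(n); m={}
    im=c["pixels"].copy()
    for l in ["orange_mid","blue_mid","green_mid","stand_orange","stand_blue","stand_green","rack","tier_grip","white_mid","beaker_mid"]:
        r=outline_of(c,l)
        print(n,l,[(round(float(d["score"]),2),np.round(d["bbox"],1).tolist(),int(d["pixels"].sum())) for d in r])
        m[l]=r
    out[n]=(c,m)
    big=cv2.resize(im,None,fx=4,fy=4,interpolation=cv2.INTER_CUBIC)
    def crop(f,x0,y0,x1,y1,s=4): cv2.imwrite(f"pics/{f}.png",cv2.resize(im[y0:y1,x0:x1],None,fx=s,fy=s,interpolation=cv2.INTER_CUBIC)[:,:,::-1])
    if n=="top": crop("t_rack",95,120,290,270); crop("t_stand",240,120,435,270)
    else: crop("s_a",170,110,330,230); crop("s_b",240,150,420,300)
pickle.dump(out,open("meas0.pkl","wb"))
E
```

```text
top orange_mid [(0.57, [335.3, 228.6, 352.5, 246.3], 289)]
top blue_mid [(0.63, [303.9, 232.5, 317.3, 249.6], 253)]
top green_mid [(0.84, [406.3, 230.3, 431.0, 239.5], 344), (0.75, [364.5, 226.8, 385.5, 246.5], 298), (0.64, [369.7, 181.5, 393.5, 204.6], 320), (0.2, [303.9, 231.3, 320.1, 248.8], 249)]
top stand_orange [(0.83, [328.2, 227.0, 353.6, 253.2], 477)]
top stand_blue []
top stand_green [(0.61, [354.5, 225.7, 384.5, 255.5], 406), (0.52, [294.7, 228.1, 320.8, 256.0], 442)]
top rack [(0.94, [104.0, 208.0, 210.5, 259.3], 4893)]
top tier_grip [(0.76, [196.7, 130.2, 309.3, 194.5], 2496)]
top white_mid [(0.67, [244.5, 261.7, 260.2, 279.2], 214)]
top beaker_mid [(0.94, [106.2, 133.0, 136.4, 163.4], 712)]
scene orange_mid [(0.84, [227.9, 140.0, 244.8, 167.7], 316)]
scene blue_mid [(0.69, [249.3, 149.0, 261.4, 175.3], 276), (0.64, [306.3, 202.9, 410.6, 286.6], 3561)]
scene green_mid [(0.75, [183.9, 145.7, 198.3, 172.0], 299), (0.68, [212.2, 128.4, 224.0, 156.0], 268), (0.65, [182.7, 115.6, 201.4, 140.6], 250), (0.4, [251.5, 150.6, 264.3, 174.7], 285)]
scene stand_orange [(0.78, [225.8, 157.4, 250.9, 171.5], 157)]
scene stand_blue [(0.48, [241.2, 168.3, 268.3, 183.5], 254)]
scene stand_green [(0.59, [207.3, 146.4, 230.8, 160.1], 160)]
scene rack [(0.74, [307.3, 202.3, 410.2, 286.9], 3751)]
scene tier_grip [(0.79, [198.3, 183.1, 300.6, 267.8], 2091)]
scene white_mid [(0.75, [298.2, 162.5, 311.1, 188.3], 260)]
scene beaker_mid [(0.85, [327.8, 294.4, 352.1, 328.8], 660), (0.74, [201.6, 187.3, 299.1, 267.9], 2218)]
```

View pics/t_rack.png

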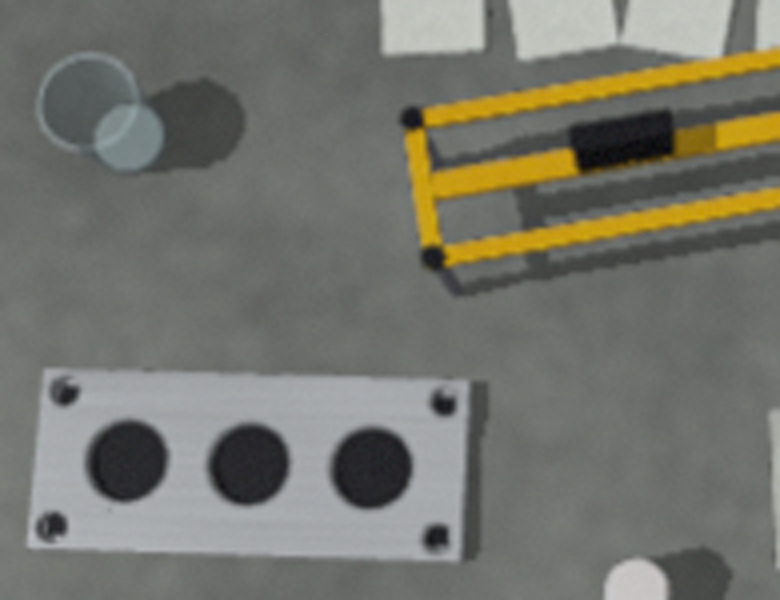

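View pics/t_stand.png

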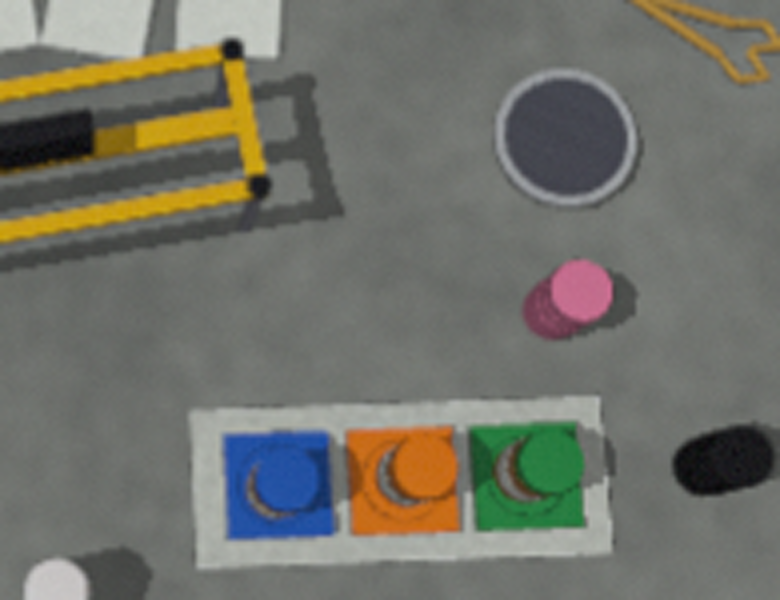

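View pics/s_a.png

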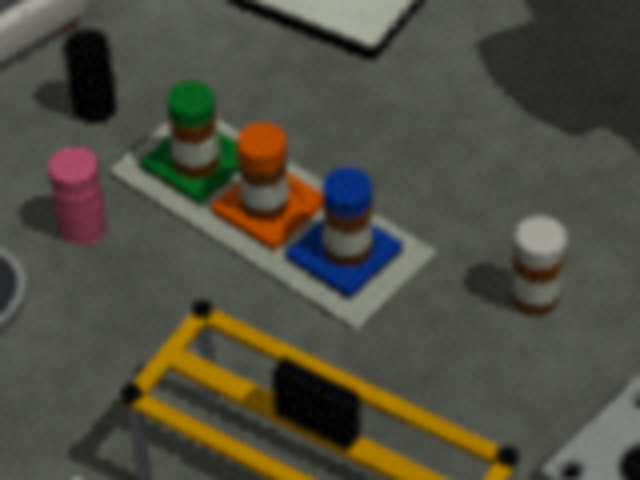

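```bash
cat > h.py <<'E'
import numpy as np,cv2,pickle
from scipy.optimize import least_squares
def proj(c,P):
    T=np.linalg.inv(c["T"]); r,_=cv2.Rodrigues(T[:3,:3])
    return cv2.projectPoints(np.asarray(P,float).reshape(-1,1,3),r,T[:3,3],c["camera_matrix"],c["dist_coeffs"])[0].reshape(-1,2)
def unproj(c,uv,z):
    n=cv2.undistortPoints(np.asarray(uv,float).reshape(-1,1,2),c["camera_matrix"],c["dist_coeffs"]).reshape(-1,2)
    d=np.c_[n,np.ones(len(n))]@c["T"][:3,:3].T; o=c["T"][:3,3]
    return o+d*((z-o[2])/d[:,2])[:,None]
def rigid(loc,w):  # x,y,yaw
    f=lambda p:(np.c_[np.cos(p[2])*loc[:,0]-np.sin(p[2])*loc[:,1]+p[0],np.sin(p[2])*loc[:,0]+np.cos(p[2])*loc[:,1]+p[1]]-w).ravel()
    r=least_squares(f,[*w.mean(0),0]); return r.x,np.abs(r.fun).max()
def capfit(c,mask_pix):
    pass
E
python3 - <<'E'
from h import *
o=pickle.load(open("meas0.pkl","rb")); t=o["top"][0]; s=o["scene"][0]
px=lambda a,x0,y0:(np.array(a)+.5)/4-.5+[x0,y0]
rc=px([[45,368],[470,381],[460,560],[27,548]],95,120)
# image left=+y, image up=+x
loc=np.array([[57,137],[57,-137],[-57,-137],[-57,137]])/1000
print("rack corners",rigid(loc,unproj(t,rc,0.018)[:,:2]))
w=px([[127,460],[249,464],[372,467]],95,120); print("wells z.018/.008",rigid(np.array([[0,.078],[0,0],[0,-.078]]),unproj(t,w,0.018)[:,:2]),rigid(np.array([[0,.078],[0,0],[0,-.078]]),unproj(t,w,0.008)[:,:2]))
sk=px([[64,391],[444,402],[436,537],[52,526]],95,120); print("sockets",rigid(np.array([[43,122],[43,-122],[-43,-122],[-43,122]])/1e3,unproj(t,sk,0.013)[:,:2]))
tc=np.r_[px([[412,118],[433,257]],95,120),px([[260,185],[232,47]],240,120)]
for z in (.108,.112): print("tier",z,rigid(np.array([[43,122],[-43,122],[-43,-122],[43,-122]])/1e3,unproj(t,tc,z)[:,:2]))
st=px([[223,433],[328,432],[334,537],[228,540]],240,120),px([[347,430],[455,427],[461,531],[351,536]],240,120),px([[470,426],[577,422],[585,527],[477,532]],240,120)
for q in st: print("stand",rigid(np.array([[33,33],[33,-33],[-33,-33],[-33,33]])/1e3,unproj(t,q,0.016)[:,:2]))
jc=px([[287,480],[425,465],[551,461]],240,120); print("jars top",unproj(t,jc,.087))
sc=(np.array([[348,185],[262,140],[191,98]])+.5)/4-.5+[170,110]; print("jars scene",unproj(s,sc,.087))
tcs=(np.array([[202,308],[130,393],[508,456]])+.5)/4-.5+[170,110]; print("tier scene",unproj(s,tcs,.108)); print("tier top", unproj(t,tc,.108))
E
```

```text
rack corners (array([ 0.48024847,  0.24705177, -0.0154653 ]), np.float64(0.0008303722281882142))
wells z.018/.008 (array([ 0.4800773 ,  0.2472764 , -0.01442214]), np.float64(0.00020452399715781278)) (array([ 0.48095812,  0.24987527, -0.01442216]), np.float64(0.0007895981435921406))
sockets (array([ 0.48059892,  0.24917436, -0.01457303]), np.float64(0.0005716030010021189))
tier 0.108 (array([0.66141277, 0.0099694 , 0.19081153]), np.float64(0.0008166324875348296))
tier 0.112 (array([0.66028921, 0.00980155, 0.19081162]), np.float64(0.000546967286265243))
stand (array([ 0.47174781, -0.13664226,  0.03746024]), np.float64(0.0006516640469246271))
stand (array([ 0.47548799, -0.21510949,  0.03713469]), np.float64(0.0016706073587632597))
stand (array([ 0.4790338 , -0.29267945,  0.0441758 ]), np.float64(0.0010805462016793554))
jars top [[ 0.46915217 -0.13482463  0.087     ]
 [ 0.47887849 -0.2157419   0.087     ]
 [ 0.4820576  -0.28962696  0.087     ]]
jars scene [[ 0.46750392 -0.13332803  0.087     ]
 [ 0.47661599 -0.2143456   0.087     ]
 [ 0.48057653 -0.28782746  0.087     ]]
tier scene [[ 0.63709308 -0.11817525  0.108     ]
 [ 0.72286351 -0.10227339  0.108     ]
 [ 0.59175697  0.12218807  0.108     ]]
tier top [[ 0.68079578  0.13819406  0.108     ]
 [ 0.59550282  0.1220435   0.108     ]
 [ 0.6417655  -0.11831766  0.108     ]
 [ 0.72758698 -0.1020423   0.108     ]]
```

View pics/s_b.png

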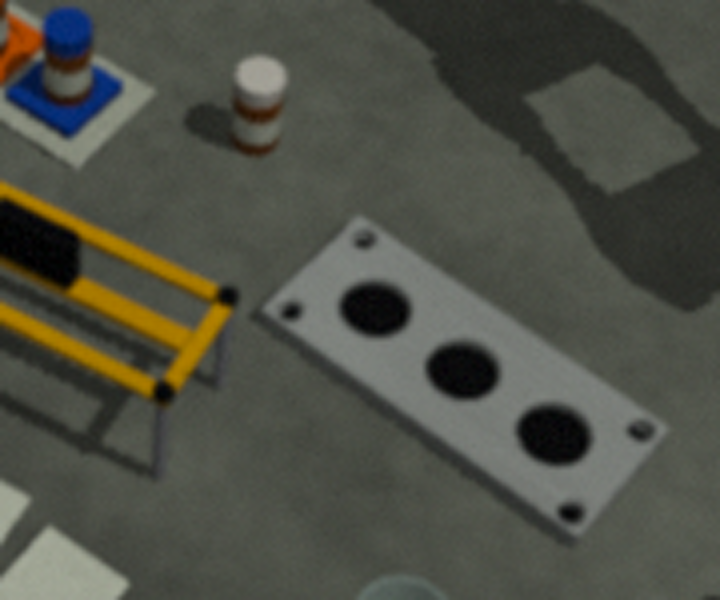

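```bash
cat >> h.py <<'E'
from scipy.spatial.transform import Rotation as R
def plan(wps,grip,start=None,cap=60):
    """wps: list of (x,y,z,psi[,grip]) ; prints rows"""
    if start is None:
        from bench import sense
        s=sense(); p=np.array(s["ee_pos"]); M=R.from_rotvec(s["tool_rot"])
        print("clock",round(float(s["clock"]),2),"pos",np.round(p,4),"psi",round(float(np.arctan2(M.as_matrix()[1,1],M.as_matrix()[0,1])),3),"F",np.round(s["force"],1),"w",round(float(s["gripper_width"])*85.4,1))
    rows=[]
    for w in wps:
        g=w[4] if len(w)>4 else grip
        def tgt(psi):
            c,sn=np.cos(psi),np.sin(psi); return R.from_matrix(np.array([[-sn,c,0],[c,sn,0],[0,0,-1.]]))
        Mt=tgt(w[3]); rv=(M.inv()*Mt).as_rotvec(); d=np.array(w[:3])-p
        n=max(1,int(np.ceil(np.linalg.norm(d)*1000/cap)),int(np.ceil(np.linalg.norm(rv)/.17)))
        p0=p.copy();M0=M
        for i in range(1,n+1):
            pt=p0+d*i/n; Mg=M0*R.from_rotvec(rv*i/n)
            sh=np.round(M.inv().apply(pt-p)*1000,0 if i<n else 1); tr=np.round((M.inv()*Mg).as_rotvec(),3)
            rows.append([g,*sh,*tr]); p=p+M.apply(sh/1000); M=M*R.from_rotvec(tr)
    print(len(rows))
    for r in rows: print(", ".join(f"{v+0:g}" for v in r)+",")
E
python3 - <<'E'
from h import *
o=pickle.load(open("meas0.pkl","rb")); s=o["scene"][0]
rc=(np.array([[580,540],[258,310],[360,215],[668,428]])+.5)/4-.5+[240,150]
print(unproj(s,rc,.018)); loc=np.array([[57,137],[57,-137],[-57,-137],[-57,137]])/1000
print(rigid(loc,unproj(s,rc,.018)[:,:2]))
plan([(.42,.32,.25,.65),(.481,-.289,.19,.04)],85)
E
```

```text
[[0.53688672 0.38690746 0.018     ]
 [0.53500917 0.1100205  0.018     ]
 [0.41803915 0.11321016 0.018     ]
 [0.42325942 0.38536036 0.018     ]]
(array([ 0.47829861,  0.24887462, -0.01206373]), np.float64(0.0017304205701165754))
clock 1.2 pos [0.1593 0.6044 0.2563] psi 1.313 F [ 0.5  0.9 -0.2] w 85.6
18
85, -46, -30, 1, 0, 0, 0.095,
85, -49, -25, 1, 0, 0, 0.094,
85, -51, -21, 1, 0, 0, 0.095,
85, -53, -15, 1, 0, 0, 0.095,
85, -54, -11, 0, 0, 0, 0.095,
85, -55, -5, 1, 0, 0, 0.094,
85, -55.3, 0, 1.3, 0, 0, 0.095,
85, -47, -29, 5, 0, 0, 0.055,
85, -49, -27, 6, 0, 0, 0.056,
85, -51, -23, 5, 0, 0, 0.055,
85, -51, -21, 6, 0, 0, 0.056,
85, -53, -18, 5, 0, 0, 0.055,
85, -54, -15, 6, 0, 0, 0.056,
85, -54, -12, 5, 0, 0, 0.055,
85, -55, -9, 6, 0, 0, 0.056,
85, -55, -6, 5, 0, 0, 0.055,
85, -56, -3, 6, 0, 0, 0.056,
85, -55.3, 0.5, 5, 0, 0, 0.055,
```

Emit:
drive_tool(commands=[85,-46,-30,1,0,0,0.095,85,-49,-25,1,0,0,0.094,85,-51,-21,1,0,0,0.095,85,-53,-15,1,0,0,0.095,85,-54,-11,0,0,0,0.095,85,-55,-5,1,0,0,0.094,85,-55,0,1,0,0,0.095,85,-47,-29,5,0,0,0.055,85,-49,-27,6,0,0,0.056,85,-51,-23,5,0,0,0.055,85,-51,-21,6,0,0,0.056,85,-53,-18,5,0,0,0.055], force=40)

```text
clock: 2.7
ee_pos: [0.4476, 0.0416, 0.2233]
tool_rot: [1.773, 2.593, 0.001]
force: [0.7, 0.0, 0.6]
gripper_width: 0.995
```

Emit:
drive_tool(commands=[85,-54,-15,6,0,0,0.056,85,-54,-12,5,0,0,0.055,85,-55,-9,6,0,0,0.056,85,-55,-6,5,0,0,0.055,85,-56,-3,6,0,0,0.056,85,-55,0,5,0,0,0.055,85,0,0,0,0,0,0,85,0,0,0,0,0,0])

```text
clock: 3.7
ee_pos: [0.48, -0.2882, 0.1901]
tool_rot: [-2.176, -2.265, -0.0]
force: [-0.5, -0.3, -0.2]
gripper_width: 0.993
```

```bash
python3 - <<'E'
from h import *
plan([(.481,-.289,.12,.04),(.481,-.289,.07,.04)],85)
E
```

```text
clock 3.7 pos [ 0.48   -0.2882  0.1901] psi 0.04 F [-0.5 -0.3 -0.2] w 84.8
3
85, 0, 1, 35, 0, 0, 0,
85, -0.9, 0, 35.1, 0, -0.001, 0,
85, 0, 0.1, 50, 0, 0, 0,
```

Emit:
drive_tool(commands=[85,-0.8,1,40,0,0,0,85,0,0,50,0,0,0,85,0,0,30,0,0,0,85,0,0,0,0,0,0])

```text
clock: 4.2
ee_pos: [0.4804, -0.2874, 0.069]
tool_rot: [-2.172, -2.264, 0.001]
force: [0.4, -0.7, 1.0]
gripper_width: 0.993
```

```bash
python3 - <<'E'
from h import *
from bench import *
plan([],85)
for n,b in (("scene",(150,60,310,180)),("top",(310,180,450,285))):
    c=capture(n); cv2.imwrite(f"pics/g1_{n}.png",cv2.resize(c["pixels"][b[1]:b[3],b[0]:b[2]],None,fx=4,fy=4,interpolation=cv2.INTER_CUBIC)[:,:,::-1])
a=cv2.imread("pics/g1_scene.png");b=cv2.imread("pics/g1_top.png")
h=min(a.shape[0],b.shape[0]);cv2.imwrite("pics/g1.png",cv2.resize(np.hstack([a[:h],b[:h]]),None,fx=.66,fy=.66))
E
```

```text
clock 4.2 pos [ 0.4804 -0.2874  0.069 ] psi 0.042 F [ 0.4 -0.7  1. ] w 84.8
0
```

View pics/g1.png

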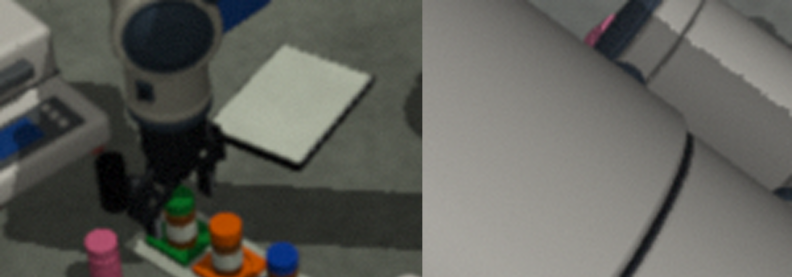

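The scene crop shows the jaws around the green jar on the green stand (crop ≈ (180,215)), with the pink and black look-alikes outside. I'll close on it.

Emit:
drive_tool(commands=[0,0,0,0,0,0,0,0,0,0,0,0,0,0,0,0,0,0,0,0,0,0,0,0,0,0,0,0,0,0,0,0,0,0,0], force=40)

```text
clock: 4.92
ee_pos: [0.4816, -0.2895, 0.071]
tool_rot: [2.176, 2.264, 0.0]
force: [-1.4, 1.2, 9.5]
gripper_width: 0.428
```

```bash
python3 - <<'E'
from h import *
plan([(.481,-.288,.18,.04),(.479,.326,.18,-.014)],0)
E
```

```text
clock 4.92 pos [ 0.4816 -0.2895  0.071 ] psi 0.04 F [-1.4  1.2  9.5] w 36.5
13
0, 1, 0, -54, 0, 0, 0,
0, 0.5, -0.4, -55, 0.001, 0.001, 0,
0, 56, 2, 0, 0, 0, 0.005,
0, 56, 2, 0, 0, 0, 0.005,
0, 55, 1, 0, 0, 0, 0.005,
0, 56, 1, 0, 0, 0, 0.005,
0, 56, 1, 0, 0, 0, 0.004,
0, 56, 1, 0, 0, 0, 0.005,
0, 56, 1, 0, 0, 0, 0.005,
0, 55, 0, 0, 0, 0, 0.005,
0, 56, 0, 0, 0, 0, 0.005,
0, 56, -1, 0, 0, 0, 0.005,
0, 55.9, -0.5, 0.2, 0, 0, 0.005,
```

Emit:
drive_tool(commands=[0,0,0,-20,0,0,0,0,0,0,-40,0,0,0,0,0,0,-50,0,0,0,0,56,2,0,0,0,0.005,0,56,2,0,0,0,0.005,0,56,1,0,0,0,0.005,0,56,1,0,0,0,0.005,0,56,1,0,0,0,0.005,0,56,1,0,0,0,0.005,0,56,1,0,0,0,0.005,0,56,0,0,0,0,0.005,0,56,0,0,0,0,0.005])

```text
clock: 6.42
ee_pos: [0.4799, 0.2167, 0.1806]
tool_rot: [2.227, 2.216, 0.001]
force: [0.8, -0.5, -0.7]
gripper_width: 0.435
```

Emit:
drive_tool(commands=[0,56,-1,0,0,0,0.005,0,50,0,0,0,0,0.005,0,0,0,0,0,0,0])

```text
clock: 6.8
ee_pos: [0.4797, 0.3239, 0.1803]
tool_rot: [-2.234, -2.208, -0.002]
force: [-0.3, 0.2, -1.5]
gripper_width: 0.43
```

```bash
python3 - <<'E'
from h import *
from bench import *
plan([(.4804,.326,.18,-.014)],0)
for n,b in (("scene",(270,110,430,300)),("top",(80,150,240,290))):
    c=capture(n); cv2.imwrite(f"pics/g2_{n}.png",cv2.resize(c["pixels"][b[1]:b[3],b[0]:b[2]],None,fx=3,fy=3,interpolation=cv2.INTER_CUBIC)[:,:,::-1])
E
```

```text
clock 6.8 pos [0.4797 0.3239 0.1803] psi -0.012 F [-0.3  0.2 -1.5] w 36.7
1
0, 2.1, 0.7, 0.3, 0.001, -0.001, 0.002,
```

View pics/g2_scene.png

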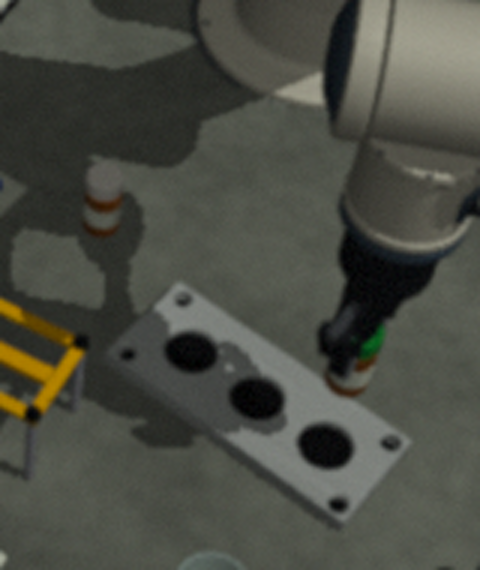

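View pics/g2_top.png

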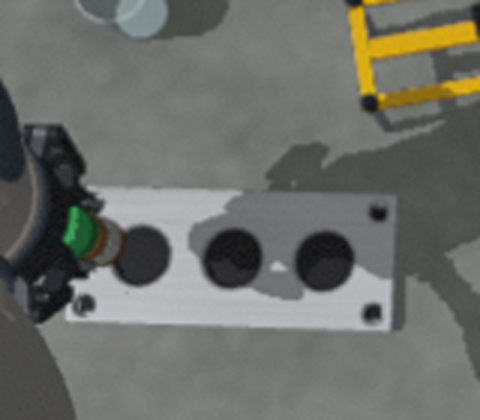

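```bash
python3 - <<'E'
from h import *
o=pickle.load(open("meas0.pkl","rb")); 
for n,(x0,y0) in (("scene",(270,110)),("top",(80,150))):
    c=o[n][0]
    for z in (.11,.12,.13):
        a=np.linspace(0,6.28,9)
        P=np.c_[.4797+.019*np.cos(a),.3239+.019*np.sin(a),0*a+z]
        u=(proj(c,P)-[x0,y0]+.5)*3-.5; print(n,z,u.min(0).round(),u.max(0).round())
E
```

```text
scene 0.11 [321. 370.] [363. 406.]
scene 0.12 [323. 363.] [366. 400.]
scene 0.13 [325. 357.] [368. 394.]
top 0.11 [ 79. 221.] [128. 270.]
top 0.12 [ 74. 220.] [123. 269.]
top 0.13 [ 69. 218.] [119. 268.]
```

Emit:
drive_tool(commands=[0,2,0.7,40,0,0,0,0,0,0,40,0,0,0,0,0,0,22,0,0,0,0,0,0,5,0,0,0,0,0,0,4,0,0,0,0,0,0,0,0,0,0])

```text
clock: 7.65
ee_pos: [0.4811, 0.3227, 0.07]
tool_rot: [2.238, 2.204, 0.001]
force: [1.1, 0.6, -0.9]
gripper_width: 0.431
```

```bash
python3 - <<'E'
from h import *
from bench import *
plan([],0)
for n,b in (("scene",(270,110,430,300)),("top",(80,150,240,290))):
    c=capture(n); cv2.imwrite(f"pics/g3_{n}.png",cv2.resize(c["pixels"][b[1]:b[3],b[0]:b[2]],None,fx=3,fy=3,interpolation=cv2.INTER_CUBIC)[:,:,::-1])
E
```

```text
clock 7.65 pos [0.4811 0.3227 0.07  ] psi -0.015 F [ 1.1  0.6 -0.9] w 36.8
0
```

View pics/g3_scene.png

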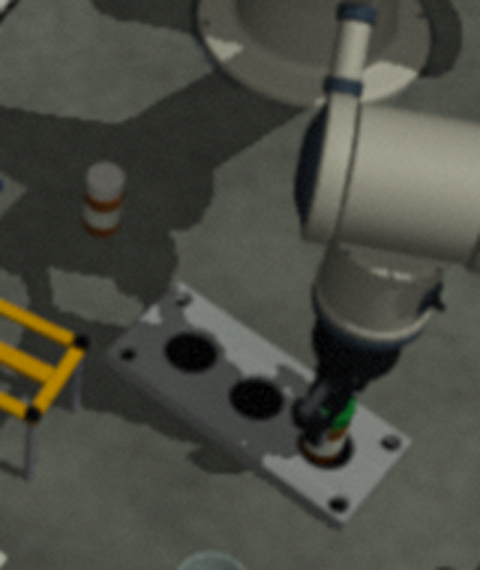

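Emit:
drive_tool(commands=[0,0,0,2,0,0,0,0,0,0,0,0,0,0])

```text
clock: 8.0
ee_pos: [0.4809, 0.323, 0.068]
tool_rot: [2.238, 2.205, 0.002]
force: [-2.2, -0.7, 9.1]
gripper_width: 0.434
```

Emit:
drive_tool(commands=[0,0,0,1,0,0,0,0,0,0,0,0,0,0])

```text
clock: 8.25
ee_pos: [0.4809, 0.3231, 0.0678]
tool_rot: [2.237, 2.205, 0.002]
force: [-7.3, -2.0, 25.7]
gripper_width: 0.431
```

Emit:
drive_tool(commands=[0,0,0,-1,0,0,0,85,0,0,0,0,0,0,85,0,0,0,0,0,0,85,0,0,0,0,0,0,85,0,0,0,0,0,0])

```text
clock: 8.88
ee_pos: [0.4807, 0.3228, 0.0672]
tool_rot: [-2.238, -2.205, 0.0]
force: [-0.6, 0.1, 0.9]
gripper_width: 0.994
```

```bash
python3 - <<'E'
from h import *
plan([(.481,.323,.18,-.015),(.477,-.216,.18,.04)],85)
E
```

```text
clock 8.88 pos [0.4807 0.3228 0.0672] psi -0.015 F [-0.6  0.1  0.9] w 84.9
11
85, 0, 0, -56, 0, 0, 0,
85, 0.2, 0.3, -56.8, 0, 0, 0,
85, -60, 0, 0, 0, 0, -0.006,
85, -60, 1, 0, 0, 0, -0.006,
85, -60, -1, 0, 0, 0, -0.006,
85, -60, 0, 0, 0, 0, -0.006,
85, -59, -1, 0, 0, 0, -0.007,
85, -60, -2, 0, 0, 0, -0.006,
85, -60, -2, 0, 0, 0, -0.006,
85, -60, -2, 0, 0, 0, -0.006,
85, -59.9, -2.1, 0, 0, 0, -0.006,
```

Emit:
drive_tool(commands=[85,0,0,-56,0,0,0,85,0,0,-56,0,0,0,85,-60,0,0,0,0,-0.006,85,-60,1,0,0,0,-0.006,85,-60,-1,0,0,0,-0.006,85,-60,0,0,0,0,-0.006,85,-60,-1,0,0,0,-0.007,85,-60,-2,0,0,0,-0.006,85,-60,-2,0,0,0,-0.006,85,-60,-2,0,0,0,-0.006,85,-58,-2,0,0,0,-0.006,85,0,0,0,0,0,0])

```text
clock: 10.38
ee_pos: [0.4768, -0.2191, 0.1793]
tool_rot: [2.18, 2.26, -0.0]
force: [1.0, 0.7, -0.6]
gripper_width: 0.994
```

```bash
python3 - <<'E'
from h import *
from bench import *
plan([(.4777,-.215,.07,.04)],85)
for n,b in (("scene",(270,150,430,300)),("top",(80,150,240,290))):
    c=capture(n); cv2.imwrite(f"pics/g4_{n}.png",cv2.resize(c["pixels"][b[1]:b[3],b[0]:b[2]],None,fx=3,fy=3,interpolation=cv2.INTER_CUBIC)[:,:,::-1])
E
```

```text
clock 10.38 pos [ 0.4768 -0.2191  0.1793] psi 0.036 F [ 1.   0.7 -0.6] w 84.9
2
85, 2, 0, 55, 0, 0.001, -0.002,
85, 2.1, 0.9, 54.3, 0.001, 0, -0.002,
```

View pics/g4_scene.png

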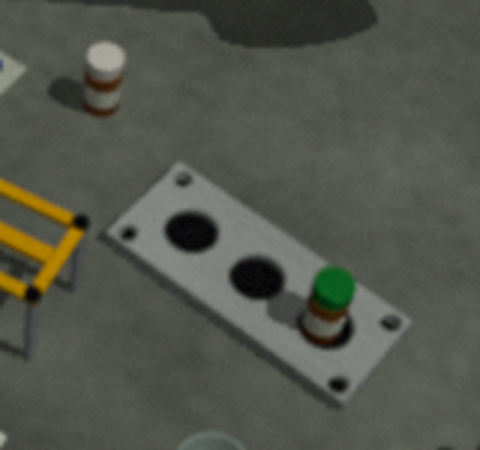

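View pics/g4_top.png

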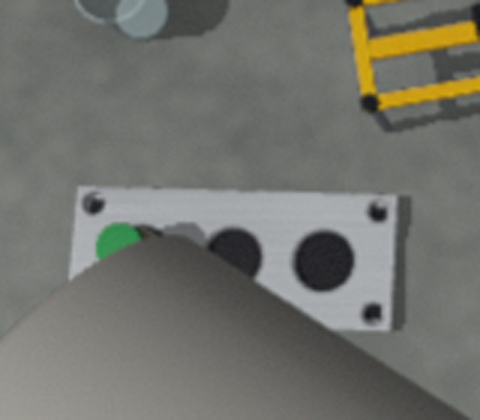

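Emit:
drive_tool(commands=[85,2,0,30,0,0,0,85,2,1,50,0,0,0,85,0,0,29,0,0,0,0,0,0,0,0,0,0,0,0,0,0,0,0,0,0,0,0,0,0,0,0,0,0,0,0,0,0,0,0,0,0,0,0,0,0,0,0,0,0,0,0,0])

```text
clock: 11.6
ee_pos: [0.4783, -0.2114, 0.0718]
tool_rot: [2.175, 2.264, 0.001]
force: [-0.2, 2.4, 6.7]
gripper_width: 0.432
```

```bash
python3 - <<'E'
from h import *
from bench import *
plan([(.4777,-.215,.18,.04),(.4793,.249,.18,-.014)],0)
o=pickle.load(open("meas0.pkl","rb"));print(unproj(o["scene"][0],[[333/3+270,282/3+150]],.084),unproj(o["top"][0],[[119/3+80,245/3+150]],.084))
E
```

```text
clock 11.6 pos [ 0.4783 -0.2114  0.0718] psi 0.04 F [-0.2  2.4  6.7] w 36.9
10
0, -2, 0, -54, 0.001, 0.001, 0,
0, -1.6, -0.5, -54.2, 0.001, 0, 0,
0, 58, 3, 0, 0, 0, 0.007,
0, 58, 2, 0, 0, 0, 0.006,
0, 58, 1, 0, 0, 0, 0.007,
0, 58, 2, 0, 0, 0, 0.007,
0, 58, 1, 0, 0, 0, 0.007,
0, 58, 0, 0, 0, 0, 0.006,
0, 58, 0, 0, 0, 0, 0.007,
0, 57.8, 0.2, -0.1, 0, 0, 0.007,
[[0.47999396 0.32179409 0.084     ]] [[0.48221879 0.31997826 0.084     ]]
```

Emit:
drive_tool(commands=[0,0,0,-20,0,0,0,0,0,0,-40,0,0,0,0,0,0,-48,0,0,0,0,58,3,0,0,0,0.007,0,58,2,0,0,0,0.006,0,58,1,0,0,0,0.007,0,58,1,0,0,0,0.007,0,58,0,0,0,0,0.007,0,58,0,0,0,0,0.006,0,58,0,0,0,0,0.007,0,55,0,0,0,0,0.007,0,0,0,0,0,0,0])

```text
clock: 13.1
ee_pos: [0.4768, 0.2533, 0.1794]
tool_rot: [2.232, 2.21, 0.004]
force: [0.9, -0.4, -1.8]
gripper_width: 0.434
```

```bash
python3 - <<'E'
from h import *
from bench import *
plan([(.4793,.250,.072,-.014)],0)
for n,b in (("scene",(250,110,410,280)),("top",(80,150,240,290))):
    c=capture(n); cv2.imwrite(f"pics/g5_{n}.png",cv2.resize(c["pixels"][b[1]:b[3],b[0]:b[2]],None,fx=3,fy=3,interpolation=cv2.INTER_CUBIC)[:,:,::-1])
E
```

```text
clock 13.1 pos [0.4768 0.2533 0.1794] psi -0.01 F [ 0.9 -0.4 -1.8] w 37.0
2
0, -2, 1, 54, 0.001, -0.001, 0.002,
0, -1.3, 1.3, 53.4, 0.001, 0, 0.002,
```

View pics/g5_scene.png

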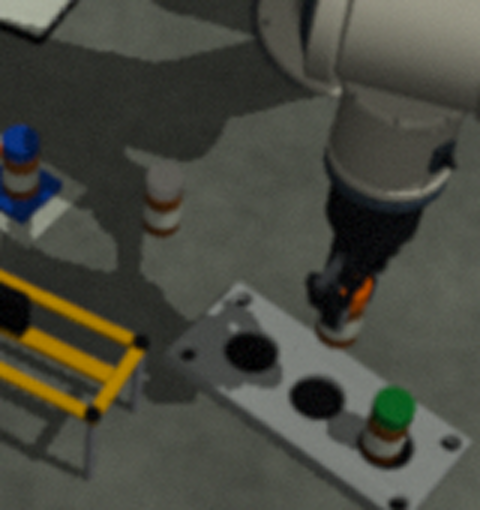

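View pics/g5_top.png

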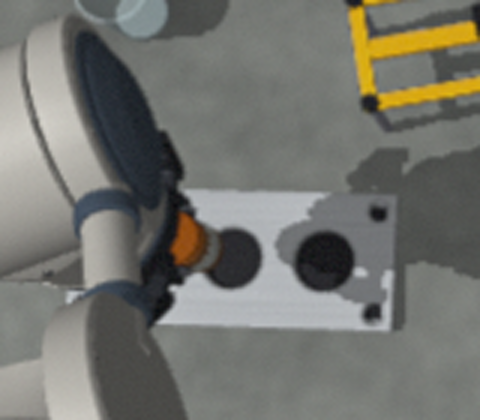

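Emit:
drive_tool(commands=[0,-2,2,40,0,0,0,0,0,0,40,0,0,0,0,0,0,22,0,0,0,0,0,0,6,0,0,0,0,0,0,2,0,0,0,0,0,0,0,0,0,0,0,0,0,0,0,0,0])

```text
clock: 14.08
ee_pos: [0.4793, 0.2479, 0.0691]
tool_rot: [2.237, 2.205, 0.002]
force: [-0.3, -0.7, -0.8]
gripper_width: 0.437
```

Emit:
drive_tool(commands=[0,0,0,1,0,0,0,0,0,0,0,0,0,0])

```text
clock: 14.32
ee_pos: [0.4792, 0.2481, 0.0686]
tool_rot: [2.236, 2.206, 0.002]
force: [-4.4, -1.8, 21.2]
gripper_width: 0.431
```

Emit:
drive_tool(commands=[0,0,0,-0.7,0,0,0,85,0,0,0,0,0,0,85,0,0,0,0,0,0,85,0,0,0,0,0,0,85,0,0,0,0,0,0,85,0,0,-50,0,0,0,85,0,0,-60,0,0,0,85,0,0,0,0,0,0])

```text
clock: 15.32
ee_pos: [0.4808, 0.2486, 0.182]
tool_rot: [2.235, 2.204, 0.01]
force: [0.7, 0.2, -0.3]
gripper_width: 0.996
```

```bash
python3 - <<'E'
from h import *
plan([(.4685,-.136,.175,.04)],85)
E
```

```text
clock 15.32 pos [0.4808 0.2486 0.182 ] psi -0.014 F [ 0.7  0.2 -0.3] w 85.1
7
85, -55, -1, 1, 0.001, 0, -0.008,
85, -55, -1, 1, 0.001, -0.001, -0.007,
85, -55, -2, 1, 0.001, 0, -0.008,
85, -55, -3, 0, 0.001, 0, -0.008,
85, -55, -2, 1, 0.001, -0.001, -0.008,
85, -55, -3, 1, 0.001, 0, -0.007,
85, -54.4, -3.9, 1.3, 0.001, -0.001, -0.008,
```

Emit:
drive_tool(commands=[85,-55,-1,1,0,0,-0.008,85,-55,-1,1,0,0,-0.008,85,-55,-2,1,0,0,-0.008,85,-55,-3,0,0,0,-0.008,85,-55,-2,1,0,0,-0.008,85,-55,-3,1,0,0,-0.008,85,-54,-3,1,0,0,-0.008,85,0,0,0,0,0,0])

```text
clock: 16.32
ee_pos: [0.4675, -0.1395, 0.1713]
tool_rot: [2.179, 2.263, -0.001]
force: [-0.5, 0.7, -0.2]
gripper_width: 0.992
```

```bash
python3 - <<'E'
from h import *
from bench import *
plan([(.4683,-.1345,.070,.04)],85)
for n,b in (("scene",(200,90,420,290)),("top",(80,150,240,290))):
    c=capture(n); cv2.imwrite(f"pics/g6_{n}.png",cv2.resize(c["pixels"][b[1]:b[3],b[0]:b[2]],None,fx=3,fy=3,interpolation=cv2.INTER_CUBIC)[:,:,::-1])
E
```

```text
clock 16.32 pos [ 0.4675 -0.1395  0.1713] psi 0.038 F [-0.5  0.7 -0.2] w 84.7
2
85, 3, 1, 51, 0, 0, -0.001,
85, 2, 0.1, 50.3, 0, 0, -0.001,
```

View pics/g6_scene.png

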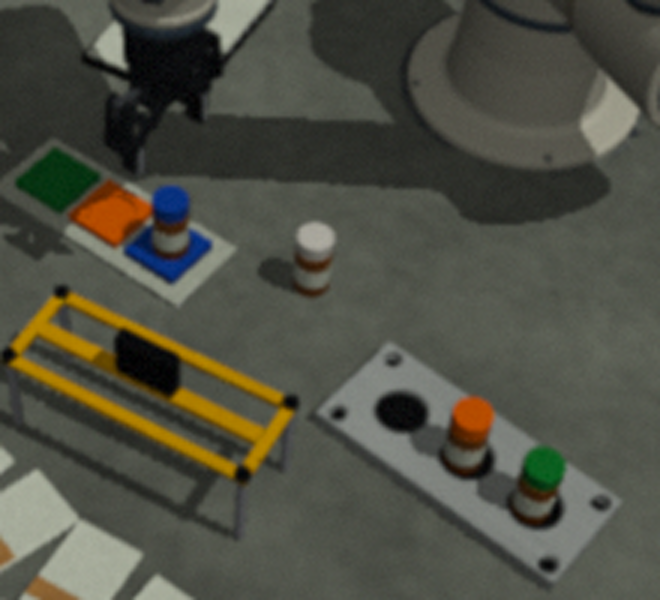

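Emit:
drive_tool(commands=[85,4,1,30,0,0,0,85,0,0,45,0,0,0,85,0,0,26,0,0,0,0,0,0,0,0,0,0,0,0,0,0,0,0,0,0,0,0,0,0,0,0,0,0,0,0,0,0,0,0,0,0,0,0,0,0,0,0,0,0,0,0,0])

```text
clock: 17.55
ee_pos: [0.4692, -0.1324, 0.0722]
tool_rot: [2.173, 2.266, 0.001]
force: [0.3, 3.0, 5.9]
gripper_width: 0.435
```

```bash
python3 - <<'E'
from h import *
plan([(.4690,-.134,.18,.04),(.478,.171,.18,-.014)],0)
E
```

```text
clock 17.55 pos [ 0.4692 -0.1324  0.0722] psi 0.042 F [0.3 3.  5.9] w 37.2
8
0, -1, 0, -54, 0.001, 0, 0.001,
0, -0.7, -0.1, -53.8, 0.001, 0.001, 0.001,
0, 51, 4, 0, 0, 0, 0.009,
0, 50, 3, 0, 0, 0, 0.009,
0, 51, 2, 0, 0, 0, 0.009,
0, 51, 2, 0, 0, 0, 0.009,
0, 51, 2, 0, 0, 0, 0.009,
0, 50.7, 1.3, 0, 0, 0, 0.009,
```

Emit:
drive_tool(commands=[0,0,0,-20,0,0,0,0,0,0,-40,0,0,0,0,0,0,-48,0,0,0,0,51,4,0,0,0,0.009,0,51,3,0,0,0,0.009,0,51,2,0,0,0,0.009,0,51,2,0,0,0,0.009,0,51,2,0,0,0,0.009,0,49,1,0,0,0,0.009,0,0,0,0,0,0,0])

```text
clock: 18.8
ee_pos: [0.4765, 0.1749, 0.1798]
tool_rot: [2.231, 2.212, 0.003]
force: [0.4, -0.1, -1.7]
gripper_width: 0.428
```

```bash
python3 - <<'E'
from h import *
from bench import *
plan([(.478,.172,.0705,-.014)],0)
for n,b in (("scene",(250,110,410,280)),("top",(80,150,240,290))):
    c=capture(n); cv2.imwrite(f"pics/g7_{n}.png",cv2.resize(c["pixels"][b[1]:b[3],b[0]:b[2]],None,fx=3,fy=3,interpolation=cv2.INTER_CUBIC)[:,:,::-1])
E
```

```text
clock 18.8 pos [0.4765 0.1749 0.1798] psi -0.009 F [ 0.4 -0.1 -1.7] w 36.6
2
0, -1, 1, 55, 0.001, 0, 0.003,
0, -1.9, 0.4, 54.3, 0.001, -0.001, 0.002,
```

View pics/g7_top.png

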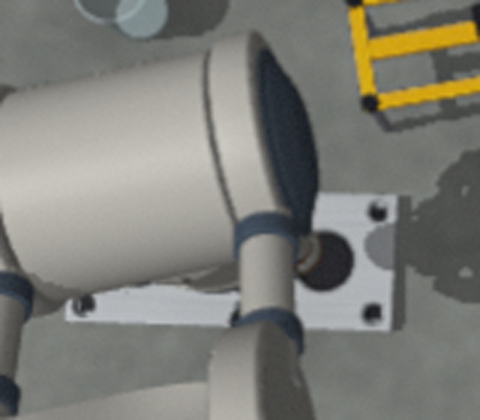

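Emit:
drive_tool(commands=[0,-2,1,40,0,0,0,0,0,0,40,0,0,0,0,0,0,22,0,0,0,0,0,0,6,0,0,0,0,0,0,2,0,0,0,0,0,0,0,0,0,0,0,0,0,0,0,0,0])

```text
clock: 19.77
ee_pos: [0.4779, 0.17, 0.0697]
tool_rot: [2.234, 2.208, 0.002]
force: [-0.9, -0.5, -2.9]
gripper_width: 0.435
```

Emit:
drive_tool(commands=[0,0,0,1.3,0,0,0,0,0,0,0,0,0,0])

```text
clock: 20.02
ee_pos: [0.4777, 0.1701, 0.0689]
tool_rot: [2.234, 2.208, 0.002]
force: [-5.0, -1.1, 23.7]
gripper_width: 0.433
```

Emit:
drive_tool(commands=[0,0,0,-0.7,0,0,0,85,0,0,0,0,0,0,85,0,0,0,0,0,0,85,0,0,0,0,0,0,85,0,0,0,0,0,0,85,0,0,-50,0,0,0,85,0,0,-60,0,0,0,85,0,0,-50,0,0,0,85,0,0,0,0,0,0])

```text
clock: 21.15
ee_pos: [0.4792, 0.1703, 0.2319]
tool_rot: [2.232, 2.206, 0.009]
force: [0.2, 0.4, -0.8]
gripper_width: 0.994
```

```bash
python3 - <<'E'
from h import *
plan([(.660,.0095,.235,.19)],85)
E
```

```text
clock 21.15 pos [0.4792 0.1703 0.2319] psi -0.012 F [ 0.2  0.4 -0.8] w 84.9
5
85, -32, 37, 0, 0.001, 0, -0.04,
85, -33, 35, -1, 0.002, 0, -0.041,
85, -34, 34, 0, 0.001, -0.001, -0.04,
85, -36, 32, -1, 0.001, 0, -0.041,
85, -37.6, 31.1, -0.5, 0.002, 0, -0.04,
```

Emit:
drive_tool(commands=[85,-32,37,0,0,0,-0.04,85,-33,35,-1,0,0,-0.041,85,-34,34,0,0,0,-0.04,85,-36,32,-1,0,0,-0.041,85,-37,31,0,0,0,-0.04,85,0,0,0,0,0,0,85,0,0,0,0,0,0])

```text
clock: 22.02
ee_pos: [0.6575, 0.0098, 0.2292]
tool_rot: [-2.0, -2.42, 0.002]
force: [-0.7, 0.7, -0.6]
gripper_width: 0.993
```

```bash
python3 - <<'E'
from h import *
from bench import *
plan([(.660,.0095,.145,.19)],85)
for n,b in (("scene",(190,100,420,300)),("top",(80,110,320,290))):
    c=capture(n); cv2.imwrite(f"pics/g8_{n}.png",cv2.resize(c["pixels"][b[1]:b[3],b[0]:b[2]],None,fx=3,fy=3,interpolation=cv2.INTER_CUBIC)[:,:,::-1])
    print(n,[(round(d["score"],2),np.round(d["bbox"],1)) for d in outline_of(c,"white_mid")+outline_of(c,"beaker_mid")])
E
```

```text
clock 22.02 pos [0.6575 0.0098 0.2292] psi 0.189 F [-0.7  0.7 -0.6] w 84.8
2
85, 0, 1, 42, -0.001, 0, 0,
85, -0.8, 1.5, 42.2, -0.001, -0.001, -0.001,
scene [(0.78, array([299.8, 161.2, 312.2, 186.9])), (0.72, array([328.5, 291.4, 353.5, 328.3])), (0.69, array([223. , 160.7, 238.1, 168.9])), (0.33, array([369.1, 237.8, 390.3, 266.8])), (0.26, array([346.5, 222.1, 365. , 249.1]))]
top [(0.6, array([105. , 132.4, 137.4, 162.9])), (0.25, array([355.4, 224.6, 387.3, 252.7]))]
```

View pics/g8_scene.png

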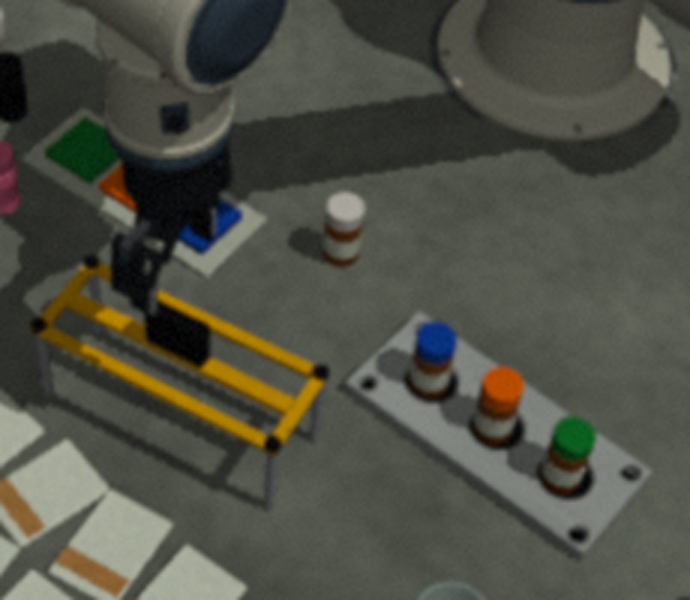

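View pics/g8_top.png

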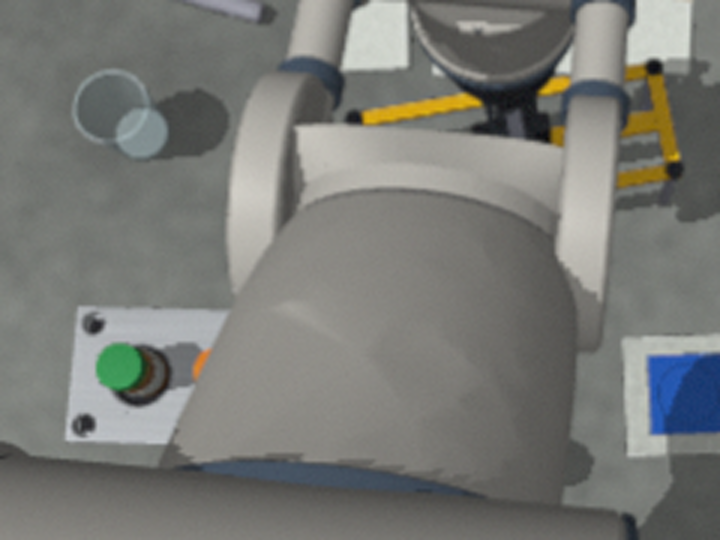

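Emit:
drive_tool(commands=[85,0,1,40,0,0,0,85,0,1,30,0,0,0,85,0,0,14,0,0,0,85,0,0,0,0,0,0])

```text
clock: 22.82
ee_pos: [0.6599, 0.0102, 0.1461]
tool_rot: [-2.0, -2.422, 0.001]
force: [0.1, -0.7, 0.2]
gripper_width: 0.994
```

Emit:
drive_tool(commands=[0,0,0,0,0,0,0,0,0,0,0,0,0,0,0,0,0,0,0,0,0,0,0,0,0,0,0,0,0,0,0,0,0,0,0,0,0,0,0,0,0,0,0,0,0,0,0,0,0], force=70)

```text
clock: 23.7
ee_pos: [0.6603, 0.01, 0.1466]
tool_rot: [2.001, 2.422, 0.0]
force: [-2.4, -0.2, 5.9]
gripper_width: 0.18
```

```bash
python3 - <<'E'
from h import *
from bench import *
plan([],0)
for n,b in (("scene",(190,100,420,300)),("top",(180,80,340,230))):
    c=capture(n); cv2.imwrite(f"pics/g9_{n}.png",cv2.resize(c["pixels"][b[1]:b[3],b[0]:b[2]],None,fx=3,fy=3,interpolation=cv2.INTER_CUBIC)[:,:,::-1])
E
```

```text
clock 23.7 pos [0.6603 0.01   0.1466] psi 0.19 F [-2.4 -0.2  5.9] w 15.4
0
```

View pics/g9_scene.png

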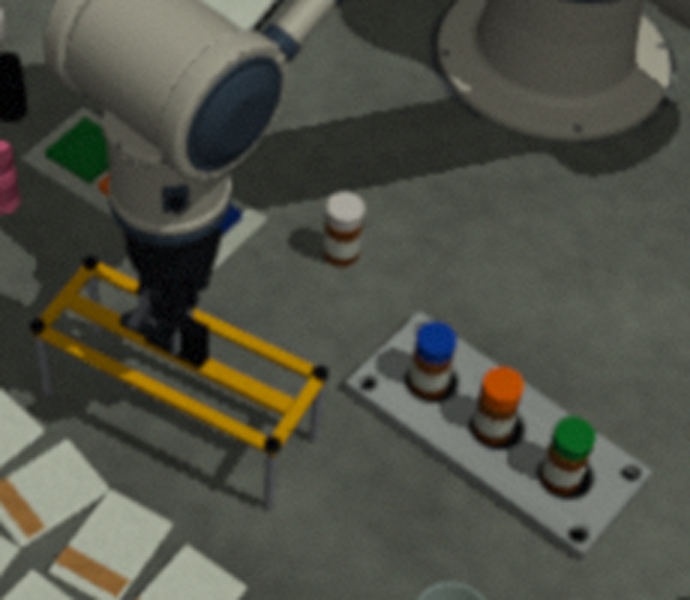

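View pics/g9_top.png

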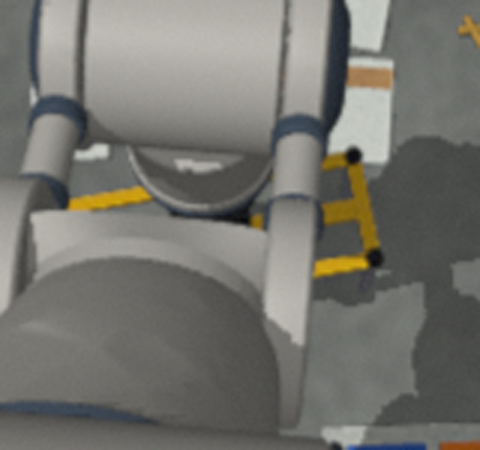

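```bash
python3 - <<'E'
from h import *
plan([(.660,.010,.27,.19),(.479,.248,.27,-.014)],0,cap=40)
E
```

```text
clock 23.8 pos [0.6603 0.01   0.1466] psi 0.19 F [-1.1 -0.8  5.1] w 15.3
12
0, 0, 0, -31, 0, 0, 0,
0, 0, 0, -31, 0, 0, 0,
0, 0, 0, -31, 0, 0, 0,
0, 0, -0.2, -30.4, 0, 0, 0,
0, 33, -17, 0, 0, 0, 0.025,
0, 34, -17, 0, 0, 0, 0.026,
0, 32, -18, 0, 0, 0, 0.025,
0, 32, -19, 0, 0, 0, 0.026,
0, 32, -20, 0, 0, 0, 0.025,
0, 31, -21, 0, 0, 0, 0.026,
0, 31, -22, 0, 0, 0, 0.025,
0, 29.6, -21.8, -0.1, 0, 0, 0.026,
```

Emit:
drive_tool(commands=[0,0,0,-10,0,0,0,0,0,0,-20,0,0,0,0,0,0,-30,0,0,0,0,0,0,-30,0,0,0,0,0,0,-25,0,0,0,0,0,0,-10,0,0,0,0,0,0,0,0,0,0])

```text
clock: 24.68
ee_pos: [0.6602, 0.01, 0.2714]
tool_rot: [2.001, 2.422, 0.0]
force: [-0.6, 0.0, -4.8]
gripper_width: 0.179
```

```bash
python3 - <<'E'
from h import *
plan([(.479,.248,.27,-.014)],0,cap=40)
E
```

```text
clock 24.68 pos [0.6602 0.01   0.2714] psi 0.19 F [-0.6  0.  -4.8] w 15.3
8
0, 33, -17, 0, 0, 0, 0.026,
0, 34, -17, 0, 0, 0, 0.025,
0, 32, -18, 1, 0, 0, 0.026,
0, 32, -20, 0, 0, 0, 0.025,
0, 32, -20, 0, 0, 0, 0.026,
0, 31, -20, 0, 0, 0, 0.025,
0, 31, -22, 0, 0, 0, 0.026,
0, 29.5, -22.1, 0.4, 0, 0, 0.025,
```

Emit:
drive_tool(commands=[0,20,-10,0,0,0,0.015,0,33,-17,0,0,0,0.025,0,33,-18,0,0,0,0.026,0,33,-19,0,0,0,0.025,0,32,-20,0,0,0,0.026,0,32,-20,0,0,0,0.025,0,31,-22,0,0,0,0.026,0,25,-18,0,0,0,0.02,0,15,-12,0,0,0,0.015,0,0,0,0,0,0,0,0,0,0,0,0,0,0])

```text
clock: 26.05
ee_pos: [0.4791, 0.247, 0.2707]
tool_rot: [-2.235, -2.207, 0.002]
force: [0.4, -0.6, -3.6]
gripper_width: 0.177
```

```bash
python3 - <<'E'
from h import *
from bench import *
plan([(.479,.248,.27,-.014)],0)
for n,b in (("scene",(260,80,460,300)),("top",(70,120,270,280))):
    c=capture(n); cv2.imwrite(f"pics/g10_{n}.png",cv2.resize(c["pixels"][b[1]:b[3],b[0]:b[2]],None,fx=3,fy=3,interpolation=cv2.INTER_CUBIC)[:,:,::-1])
E
```

```text
clock 26.05 pos [0.4791 0.247  0.2707] psi -0.013 F [ 0.4 -0.6 -3.6] w 15.1
1
0, 1, -0.1, 0.7, -0.001, 0.001, 0.001,
```

View pics/g10_scene.png

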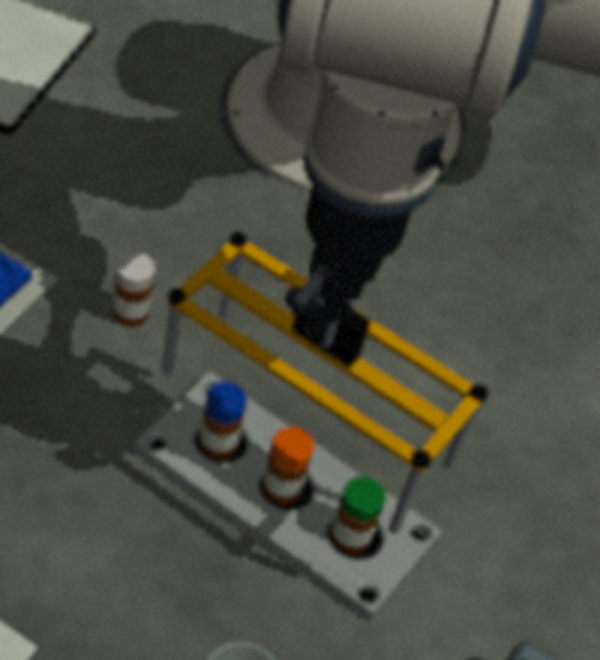

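View pics/g10_top.png

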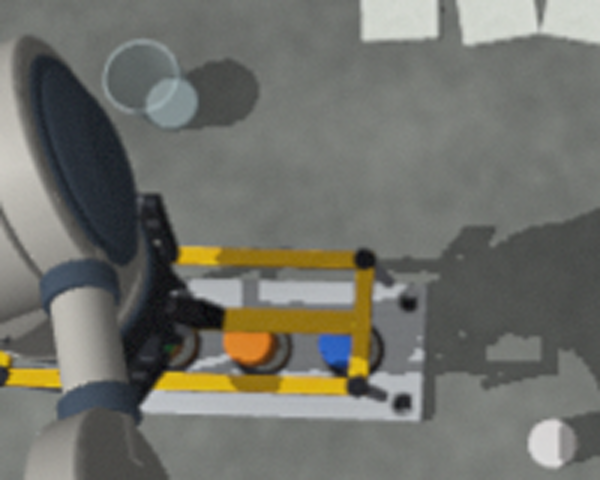

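```bash
python3 - <<'E'
from h import *
o=pickle.load(open("meas0.pkl","rb"));t=o["top"][0];s=o["scene"][0]
f=lambda a,x,y:(np.array(a)+.5)/3-.5+[x,y]
L=np.array([[-43,-122],[43,-122],[-43,122],[43,122]])/1e3
S=f([[237,239],[177,296],[481,393],[421,460]],260,80)
Tt=f([[358,384],[364,259],[3,375]],70,120)
for z in (.232,.236):
    print(z,"scene",rigid(L,unproj(s,S,z)[:,:2]),"top",rigid(L[:3],unproj(t,Tt,z)[:,:2]))
# feet in scene: +x,-y foot (167,373); +x,+y (398,530); foot z ~ .124
F=f([[167,373],[398,530]],260,80); print("feet scene",unproj(s,F,.124))
Ft=f([[407,405-6],[388,282]],70,120)
# joint triangulation of z & pose, allow cams both
def res(p):
    c,sn=np.cos(p[3]),np.sin(p[3]); P=np.c_[p[0]+c*L[:,0]-sn*L[:,1],p[1]+sn*L[:,0]+c*L[:,1],np.full(4,p[2])]
    return np.r_[(proj(s,P)-S).ravel(),(proj(t,P[:3])-Tt).ravel()]
r=least_squares(res,[.48,.25,.235,0]); print(r.x,np.abs(r.fun).max())
# rack same way
Lr=np.array([[57,137],[57,-137],[-57,-137],[-57,137]])/1000
rs=(np.array([[580,540],[258,310],[360,215],[668,428]])+.5)/4-.5+[240,150]
rt=(np.array([[45,368],[470,381],[460,560],[27,548]])+.5)/4-.5+[95,120]
def rr(p):
    c,sn=np.cos(p[2]),np.sin(p[2]); P=np.c_[p[0]+c*Lr[:,0]-sn*Lr[:,1],p[1]+sn*Lr[:,0]+c*Lr[:,1],np.full(4,.018)]
    return np.r_[(proj(s,P)-rs).ravel(),(proj(t,P)-rt).ravel()]
r=least_squares(rr,[.48,.25,0]); print(r.x,np.abs(r.fun).max())
E
```

```text
0.232 scene (array([ 0.47710242,  0.24797734, -0.01360333]), np.float64(0.0018814470304749364)) top (array([ 0.48158006,  0.24627874, -0.0098567 ]), np.float64(0.0019775632182273406))
0.236 scene (array([ 0.48018843,  0.24925329, -0.01360332]), np.float64(0.0013651557966337657)) top (array([ 0.48120153,  0.24517346, -0.00985667]), np.float64(0.0027283161741043505))
feet scene [[0.5176241  0.12548679 0.124     ]
 [0.51833585 0.37239464 0.124     ]]
[ 0.48031948  0.24724456  0.23376743 -0.00895881] 1.8909760565314997
[ 0.47952867  0.24793394 -0.01369225] 1.1731043713114104
```

Emit:
drive_tool(commands=[0,0,0,15,0,0,0,0,0.7,-0.5,25,0,0,0,0,0,0,25,0,0,0,0,0,0,20,0,0,0,0,0,0,13,0,0,0,0,0,0,0,0,0,0,0,0,0,0,0,0,0])

```text
clock: 27.02
ee_pos: [0.4789, 0.2482, 0.1738]
tool_rot: [2.236, 2.207, 0.001]
force: [-0.1, -1.0, -3.6]
gripper_width: 0.177
```

```bash
python3 - <<'E'
from h import *
from bench import *
plan([(.479,.248,.17,-.014)],0)
for n,b in (("scene",(260,110,460,310)),("top",(90,180,230,280))):
    k=4 if n=="top" else 4
    b=(290,170,430,300) if n=="scene" else b
    c=capture(n); cv2.imwrite(f"pics/g11_{n}.png",cv2.resize(c["pixels"][b[1]:b[3],b[0]:b[2]],None,fx=k,fy=k,interpolation=cv2.INTER_CUBIC)[:,:,::-1])
E
```

```text
clock 27.02 pos [0.4789 0.2482 0.1738] psi -0.013 F [-0.1 -1.  -3.6] w 15.1
1
0, -0.2, 0.1, 3.8, 0.001, 0, 0.001,
```

View pics/g11_scene.png

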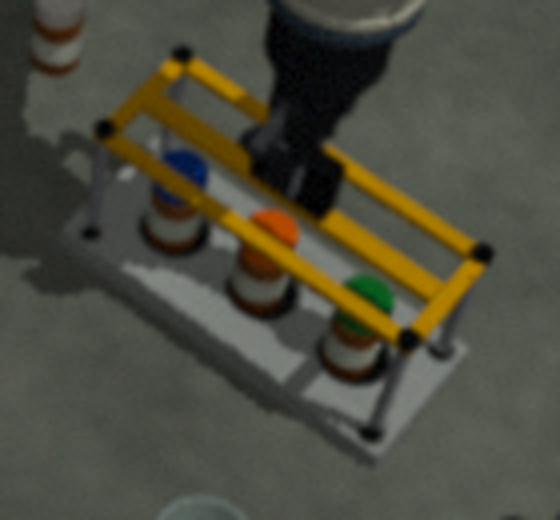

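View pics/g11_top.png

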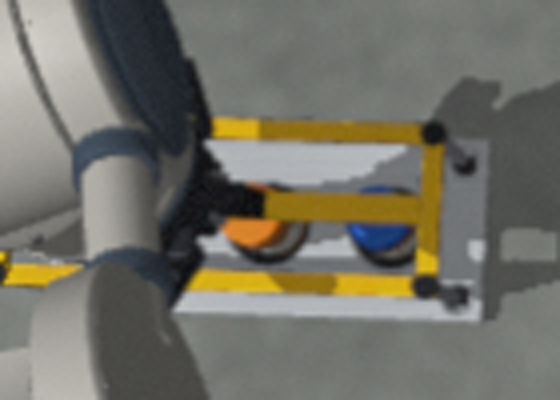

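Emit:
drive_tool(commands=[0,0,0,5,0,0,0,0,0,0,5,0,0,0,0,0,0,3,0,0,0,0,0,0,0,0,0,0])

```text
clock: 27.62
ee_pos: [0.4784, 0.2481, 0.16]
tool_rot: [-2.236, -2.207, 0.001]
force: [-0.6, -0.2, -4.2]
gripper_width: 0.177
```

Emit:
drive_tool(commands=[0,0,0,2,0,0,0,0,0,0,2,0,0,0,0,0,0,0,0,0,0])

```text
clock: 28.0
ee_pos: [0.4785, 0.2481, 0.1562]
tool_rot: [-2.236, -2.207, 0.0]
force: [-0.6, 0.8, -4.1]
gripper_width: 0.176
```

Emit:
drive_tool(commands=[0,0,0,1,0,0,0,0,0,0,0,0,0,0])

```text
clock: 28.25
ee_pos: [0.4786, 0.2481, 0.1553]
tool_rot: [2.236, 2.207, -0.0]
force: [-0.5, 0.5, -4.7]
gripper_width: 0.18
```

Emit:
drive_tool(commands=[0,0,0,0.8,0,0,0,0,0,0,0,0,0,0])

```text
clock: 28.5
ee_pos: [0.4786, 0.2482, 0.1547]
tool_rot: [2.236, 2.207, 0.0]
force: [-0.8, -0.2, -1.2]
gripper_width: 0.18
```

Emit:
drive_tool(commands=[0,0,0,0.4,0,0,0,0,0,0,0,0,0,0,60,0,0,0,0,0,0,60,0,0,0,0,0,0,60,0,0,0,0,0,0,60,0,0,0,0,0,0,60,0,0,-20,0,0,0,60,0,0,-40,0,0,0,60,0,0,-50,0,0,0])

```text
clock: 29.62
ee_pos: [0.4781, 0.2479, 0.2648]
tool_rot: [-2.235, -2.206, 0.003]
force: [1.8, 1.1, -0.3]
gripper_width: 0.703
```

```bash
python3 - <<'E'
from h import *
plan([(.478,.248,.30,-.014),(.45,-.2,.30,-.014)],60)
E
```

```text
clock 29.62 pos [0.4781 0.2479 0.2648] psi -0.013 F [ 1.8  1.1 -0.3] w 60.1
9
60, 0, -0.2, -35.2, -0.002, 0.001, 0.001,
60, -56, -3, 0, 0, 0, 0,
60, -56, -2, 0, 0, 0, 0,
60, -56, -3, 0, 0, 0, 0,
60, -56, -3, 0, 0, 0, 0,
60, -56, -3, 0, 0, 0, 0,
60, -56, -2, 0, 0, 0, 0,
60, -56, -3, 0, 0, 0, 0,
60, -56.3, -2.6, -0.2, 0, 0, 0,
```

Emit:
drive_tool(commands=[60,0,0,-35,0,0,0,60,-40,-2,0,0,0,0,60,-56,-2,0,0,0,0,60,-56,-3,0,0,0,0,60,-56,-3,0,0,0,0,60,-56,-3,0,0,0,0,60,-56,-3,0,0,0,0,60,-56,-3,0,0,0,0,60,-56,-3,0,0,0,0,60,-20,0,0,0,0,0,60,0,0,0,0,0,0])

```text
clock: 31.0
ee_pos: [0.4506, -0.2043, 0.299]
tool_rot: [-2.238, -2.205, -0.0]
force: [-0.0, 0.8, 0.1]
gripper_width: 0.698
```

```bash
python3 - <<'E'
from h import *
from bench import *
plan([],0)
for n,b in (("scene",(280,150,430,340)),("top",(85,120,270,285))):
    k=3 if n=="scene" else 4
    c=capture(n); cv2.imwrite(f"pics/g12_{n}.png",cv2.resize(c["pixels"][b[1]:b[3],b[0]:b[2]],None,fx=k,fy=k,interpolation=cv2.INTER_CUBIC)[:,:,::-1])
E
```

```text
clock 31.0 pos [ 0.4506 -0.2043  0.299 ] psi -0.015 F [-0.   0.8  0.1] w 59.6
0
```

View pics/g12_scene.png

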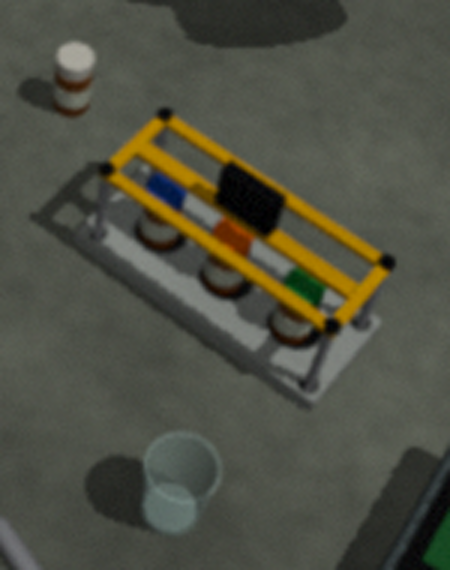

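View pics/g12_top.png

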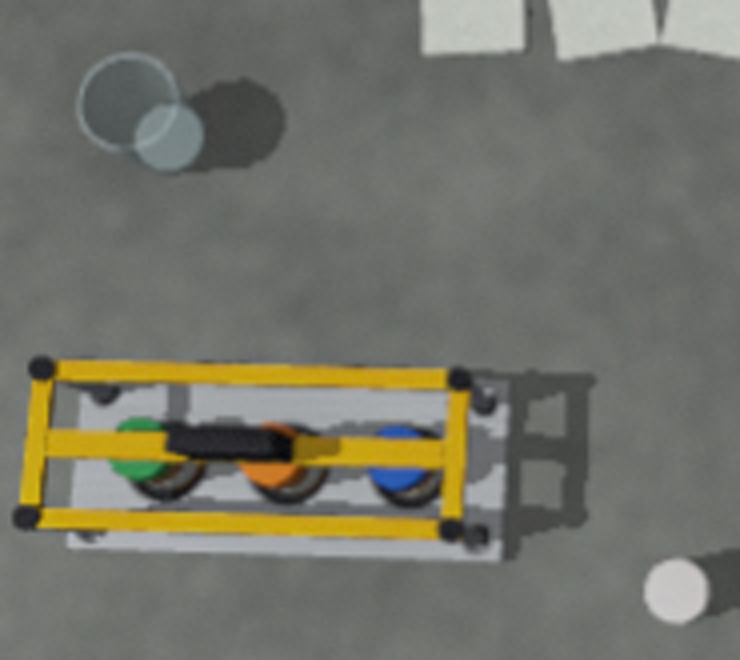

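```bash
python3 - <<'E'
from h import *
o=pickle.load(open("meas0.pkl","rb"));t=o["top"][0];s=o["scene"][0]
L=np.array([[-43,-122],[43,-122],[-43,122],[43,122]])/1e3
S=(np.array([[165,114],[106,170],[388,262],[332,326]])+.5)/3-.5+[280,150]
T=(np.array([[452,529],[460,380],[27,517],[42,370]])+.5)/4-.5+[85,120]
def res(p):
    c,sn=np.cos(p[3]),np.sin(p[3]); P=np.c_[p[0]+c*L[:,0]-sn*L[:,1],p[1]+sn*L[:,0]+c*L[:,1],np.full(4,p[2])]
    return np.r_[(proj(s,P)-S).ravel(),(proj(t,P)-T).ravel()]
r=least_squares(res,[.48,.25,.12,0]); print(r.x,np.abs(r.fun).max())
print("jars cap (top cam)",unproj(t,(np.array([[140,448],[269,457],[398,459]])+.5)/4-.5+[85,120],.084))
E
```

```text
[ 0.47903979  0.24863781  0.11813004 -0.01199707] 0.8816608748414865
jars cap (top cam) [[0.48231656 0.32008624 0.084     ]
 [0.47805109 0.24237032 0.084     ]
 [0.47791725 0.16542011 0.084     ]]
```

```bash
python3 -c "
from bench import *
print(close_job())"
```

```text
the job is handed in; nothing more can be done
None
```

The job is done and handed in at about 31 s of the 83 s allowed. The left-end jar (blue) is in the right-hand well, the middle jar (orange) is in the middle, and the right-end jar (green) is in the left-hand well. The yellow tier is stacked over them and released, and I took the jar on the green stand, not the black or pink look-alikes.

My last checks, taken from both cameras after the arm backed away:

| Check | Result | Limit |
|---|---|---|
| Tier offset from the rack centre | about 1 mm | 8 mm |
| Tier turn relative to the rack | about 0.002 rad | 0.07 rad |
| Tier corner caps above the bench | 118 mm (a little under 118 expected when seated) | not judged directly (grip centre 136–145 mm) |
| Jar offsets from their wells along the rack | about 6 mm or less (rough, part hidden by the tier) | 14 mm |

- **Upright and at rest:** all three jars look upright in the pictures. The gripper was open and clear, with about 0 N on the wrist.
- **Bystanders:** the white-capped jar and the beaker appear where they started. For these I compared pictures rather than measuring positions.
- **Disagreements:** the two cameras differed by 2–4 mm on positions, so I averaged or fitted them together. The trained network missed the blue stand in the top view and also reported the look-alikes, so I read most positions by hand from enlarged crops. No check failed.

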